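# Load the dowel drilling jig and pump up its clamp

## Task

Load the drilling jig by pushing and pressing alone: slide the pale wooden blank along the jig, flat on its base, until its end is against the end stop under the bush plate, without lifting it. Then press the pump plunger down and let it spring back up, again and again, until the indicator pin beside the pump stands fully out and the jaw holds the blank; finish with the plunger up. Do not touch the pin, and leave the other things on the bench alone.

Things in the scene. Friction and masses are not known exactly. Their poses are not given: they have to be found in the camera images.
- jig: Drilling jig fixed to the bench, aluminium base plate 187 x 200 x 14 mm; origin on the bench under it, z up, +y the way the blank is pushed. In its frame, mm: steel fence, inner face x = -40, y -30 to 87, top z 40; end stop face y = 75; bush plate over the channel, y 41 to 89, z 50 to 60; grey pump housing x 63 to 109, y -30 to 66, top z 58. Base plate bare at y below -45, down to y = -105.
- stop_face (a point): Point on the end stop's face where the middle of the blank's end comes to rest (jig frame -18, 75, 29 mm); axes as jig.
- blank_center (a point): Centre of the blank: a loose pale pine offcut 44 mm wide (x), 130 long (y), 30 thick (z), flat on the base plate (14 mm above the bench) between fence and jaw with 4 to 8 mm side play. Its +y end starts 30 to 60 mm short of the end stop and slides under the bush plate; its other end is free to push. Seated, this point is 65 mm from stop_face. About 0.1 kg.
- plunger_top (a point): Middle of the top of the black mushroom knob (45 mm across, its flat 32 mm) of the pump plunger, on the tower of the pump housing (jig frame x 86, y 34 mm), 128 mm above the bench when up; moves with the plunger. It is pressed straight down.
- plunger (a joint): How far the plunger is pressed, m: 0 up, 0.022 fully down. It needs about 6 N to start and 9 to 19 N near the bottom; its spring brings it back up when let go. A full stroke advances the jaw about 2 mm; a shallow one less or not at all.
- indicator_pin (a joint): How far the brass indicator pin (10 mm thick) stands out of its hexagon boss, m: 0 in, 0.016 fully out. It stays in while the jaw closes and rises only once the jaw grips the blank, over the last two to four of some 4 to 8 full strokes. Further strokes then only slip, and do no harm.
- pin_tip (a point): Top of the indicator pin, on top of the steel clamp slide between jaw and pump housing (jig frame x 45, y -1 mm; it creeps up to 12 mm towards the fence with the slide). 62 mm above the bench when in, 78 mm when out.
- jaw: Steel clamp jaw, 56 mm long, 30 mm high, on the front of the clamp slide at the +x side of the channel; it creeps towards the fence as the pump is worked and presses the blank against the fence. Origin at the middle of its back.
- sanding_block_center (a point): Centre of a cork sanding block, 64 x 112 x 36 mm, loose on the bench. Bystander.
- try_square_center (a point): Centre of a try square, 184 x 115 x 17 mm, loose on the bench. Bystander.
- offcut_small_center (a point): Centre of a short brown offcut, 60 x 90 x 22 mm, loose on the bench. Bystander.
- round_tin_center (a point): Centre of a round tin of screws, 90 mm across, 29 mm high, loose on the bench. Bystander.
Things that resemble listed ones, but are neither listed nor needed, are in the scene too. Leave any red or turquoise look-alike of the part that bears blank_center alone.

How it is judged:
By the outcome, as a careful person would: the job done as asked, in the order asked, and still so for the second after the job is handed in, with the robot touching nothing.
It also fails if it takes over 51 s, if anything falls off the work surface, if the arm or the gripper's body presses on something with over 40 N, if the wrist force passes 120 N, or if a joint passes its speed limit or range.

## Robot

A 6-joint arm with a two-finger parallel gripper is mounted at the origin on a cart in front of the work surface, level with it; the furniture and walls round the work are solid. World frame = base frame: x ahead of the robot, y to its left, z up, the work surface at z = 0. Lengths are in mm, angles in rad, forces in N, time in s.
With the tool pointing down it reaches from about 200 to 875 mm from the base axis. Payload 3.4 kg.
Tool frame: the origin (TCP) lies at the very end of the fingers, on their centre line; the grasp point (between the pads) lies 19 mm behind it (ctrl.tcp_to_grasp is the distance from the TCP to the grasp point, in mm); x points along the fingers, y is the direction in which the jaws open and shut, and the axes are right-handed (so a half turn about x gives the same grasp; the last joint's range is limited). The gripper opens to 94 mm and grips with 3 to 60 N. Pads are 16 mm wide; open, the fingers measure 119 mm over their backs; the gripper's body (75 mm by 177 mm) begins 78 mm behind the grasp point.
Start: joints at [1.222, 0.276, 1.505, -0, 1.361, -0.121], TCP at [129.87, 560.178, 205.493] pointing down, gripper open.
Joint ranges: [-2.89, 2.89], [-0.75, 2.08], [0.22, 2.7], [-1.18, 4.32], [0.11, 2.71], [-2.7, 2.7]. Speed limits (rad/s): [2.57, 2.57, 3.14, 3.14, 3.14, 3.14].

## Interface

Orientations are given as a rotation vector (axis times angle).
In Python, from station import ctrl gives the robot as it stands.
- The arm moves only by the tool send_rows, never from a script. Its argument "series" is a list of rows, each an object with "travel": the shift along the tool's x, y, z in m, a list of three; "delta_rot": the turn, a rotation vector about the tool's x, y, z in degrees, a list of three; "fingers": the gripper's target within -1 to 1 (fully open at 1, half-way at 0, shut at -1). In form: [{"travel": [tx, ty, tz], "delta_rot": [rx, ry, rz], "fingers": fingers}, ...]. A call has 1 to 8 rows; each row is the pose to reach, as a shift and turn from the pose commanded when the call began, along the tool's axes at that moment; what a row does not reach only later rows make up. A row lasts 1/10 s, in which the tool goes at most 50 mm and 8.59 degrees, less where a joint would pass 70% of its speed; a pose out of reach is approached as far as the arm can. A call with a gripper value outside its range is refused whole. The fingers move at their own pace and stop on an object; "squeeze" is the grip in N (left out, the last holds). Time passes only in rows, so rows that repeat a pose let the fingers close. It gives the time, the measured TCP pose, the force and the opening at its end, in the units of the state.
- ctrl.observe(): the state, without advancing time (a new reading comes with each control period).
- ctrl.grab_frame(name): name is "scene" or "top" or "wrist"; returns (picture, depth): 400x640x3 uint8, red, green, blue; 400x640 float32, mm along the optical axis (not along the pixel's ray), 0 where there is no reading.
- ctrl.camera_info(name): a dict with "intrinsics" (3x3 intrinsics, pixels), "T" (4x4, takes a point from camera to world coordinates). Camera axes: x right, y down, z forward; pixel columns grow to the right and rows downward; lengths in mm; the calibration is good to about 2 mm. A picture is of the moment at which its call begins: read the wrist's pose just before it. camera_info takes no time and is no camera call; for the wrist camera it gives the pose at the moment of the call.
- ctrl.hand_in(): hands the job in, once; it reports no verdict.
The state is a dict: "time": time; "joints": joint angles; "qvel": joint speeds; "effort": joint torques, N m; "position": TCP position; "orientation": TCP orientation; "ft_force": force on the tool from outside, world axes, zero at the start; "torque": the same for the moment, N m; "finger_gap": finger opening in mm.
Only numpy, scipy, OpenCV 4.12 (cv2) and the standard library are available. Lean on these libraries where they do the work, as an engineer would, in place of code of your own. Each camera call takes 0.05 s, during which the arm holds its last target.

## Working session

There is one attempt and no reset: what is moved stays moved. The work goes in short steps, Python scripts to look and compute and a tool call to move; the robot and the scene stay as the last step left them, time stands still between calls to the robot, and variables do not carry over. Pictures are saved under pics/ and viewed, and the job is handed in when it is done.

Besides the shell and the picture viewer there is one more tool, called after "Emit:" as name(argument=value, ...), one argument or row to a line, values as JSON. send_rows: Moves the arm, as the interface text tells. Its arguments: {"type":"object","properties":{"series":{"type":"array"},"squeeze":{"type":"number"}},"required":["series"]}

```bash
ls; mkdir -p pics; python3 - <<'E'
from station import ctrl
import cv2,numpy as np
print(ctrl.observe())
for n in("scene","top"):
    p,d=ctrl.grab_frame(n); cv2.imwrite(f"pics/{n}0.png",p[:,:,::-1]); np.savez(f"{n}0.npz",p=p,d=d)
    i=ctrl.camera_info(n); print(n,i)
E
```

```text
pics
{'time': 0.0, 'joints': array([ 1.22204233e+00,  2.76567194e-01,  1.50610632e+00, -1.12199508e-05,
        1.36072670e+00, -1.21035218e-01]), 'qvel': array([ 1.10906349e-03, -2.66552994e-05,  9.69623297e-04,  7.60261696e-04,
       -8.89920359e-04,  2.99272397e-04]), 'effort': array([-6.06426001e-04, -4.04585338e+01, -2.37225151e+01,  7.01829256e-02,
        3.46387667e-02, -1.28312586e-04]), 'position': array([129.64109191, 559.60538812, 204.63130872]), 'orientation': array([ 0.17740309,  1.56380256, -0.18017349]), 'ft_force': array([-0.26804284, -0.44682906, -0.36524439]), 'torque': array([-0.03337447, -0.00246691, -0.01603653]), 'finger_gap': 93.83081569046361}
scene {'intrinsics': array([[512.59379749,   0.        , 316.26262459],
       [  0.        , 512.59379749, 196.02680737],
       [  0.        ,   0.        ,   1.        ]]), 'T': array([[ 8.58831792e-01, -3.81119736e-01,  3.42280148e-01,
         6.99227842e+01],
       [-5.12120067e-01, -6.54287315e-01,  5.56454083e-01,
        -7.46349183e+02],
       [ 1.18739262e-02, -6.53188990e-01, -7.57101812e-01,
         1.14154524e+03],
       [ 0.00000000e+00,  0.00000000e+00,  0.00000000e+00,
         1.00000000e+00]])}
top {'intrinsics': array([[410.53332562,   0.        , 324.02609877],
       [  0.        , 410.53332562, 192.16009221],
       [  0.        ,   0.        ,   1.        ]]), 'T': array([[-1.40823315e-02, -9.95546033e-01,  9.32190144e-02,
         4.02463615e+02],
       [-9.99898080e-01,  1.42399622e-02,  1.02598884e-03,
         2.43127881e+01],
       [-2.34885436e-03, -9.31950653e-02, -9.95645099e-01,
         1.37723349e+03],
       [ 0.00000000e+00,  0.00000000e+00,  0.00000000e+00,
         1.00000000e+00]])}
```

View pics/scene0.png

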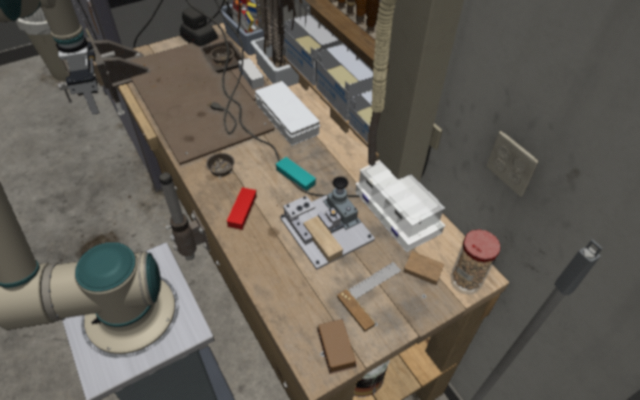

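View pics/top0.png

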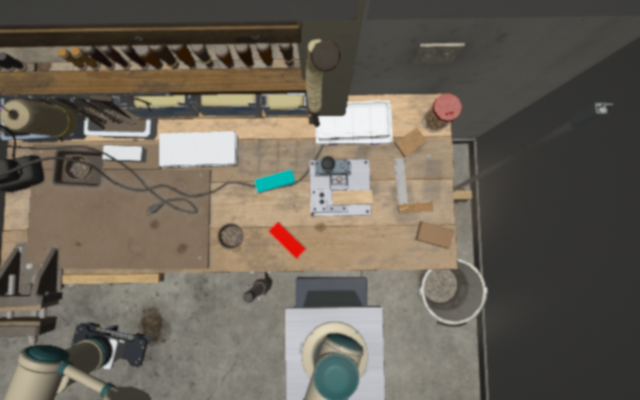

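```bash
cat > h.py <<'E'
import numpy as np,cv2
from station import ctrl
def ray(n,u,v,z,info=None):
    i=info or ctrl.camera_info(n);K=i["intrinsics"];T=i["T"]
    d=T[:3,:3]@np.linalg.solve(K,[u,v,1.]);o=T[:3,3]
    return o+d*(z-o[2])/d[2]
def proj(n,P,info=None):
    i=info or ctrl.camera_info(n);T=i["T"];c=np.linalg.inv(T)@np.append(P,1);q=i["intrinsics"]@c[:3];return q[:2]/q[2]
def cloud(n,d):
    i=ctrl.camera_info(n);K=i["intrinsics"];T=i["T"]
    v,u=np.mgrid[:400,:640];z=d
    p=np.stack([(u-K[0,2])/K[0,0]*z,(v-K[1,2])/K[1,1]*z,z],-1)
    return p@T[:3,:3].T+T[:3,3]
E
python3 - <<'E'
import cv2,numpy as np
from h import *
t=np.load("top0.npz");s=np.load("scene0.npz")
a=cv2.resize(t["p"][140:230,295:395],None,fx=8,fy=6.6,interpolation=cv2.INTER_CUBIC)[:,:,::-1]
a=cv2.resize(t["p"][145:225,300:385],None,fx=7,fy=7,interpolation=cv2.INTER_CUBIC)[:,:,::-1]
cv2.imwrite("pics/c1.png",a)
a=cv2.resize(s["p"][170:270,270:390],None,fx=6,fy=6,interpolation=cv2.INTER_CUBIC)[:,:,::-1]
cv2.imwrite("pics/c2.png",a)
E
```

```text
(no output)
```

View pics/c1.png

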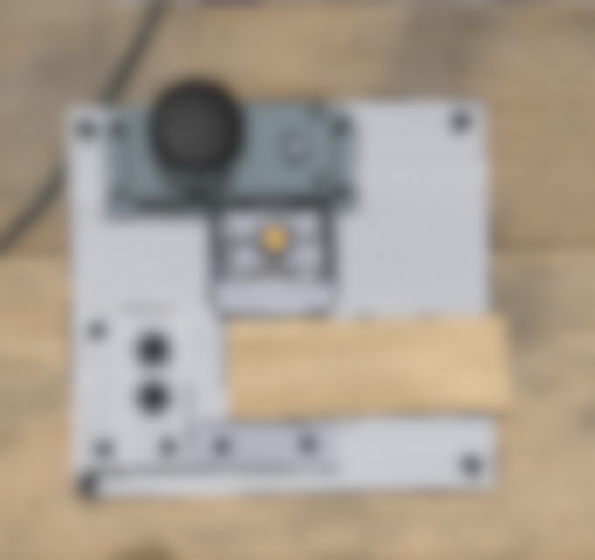

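View pics/c2.png

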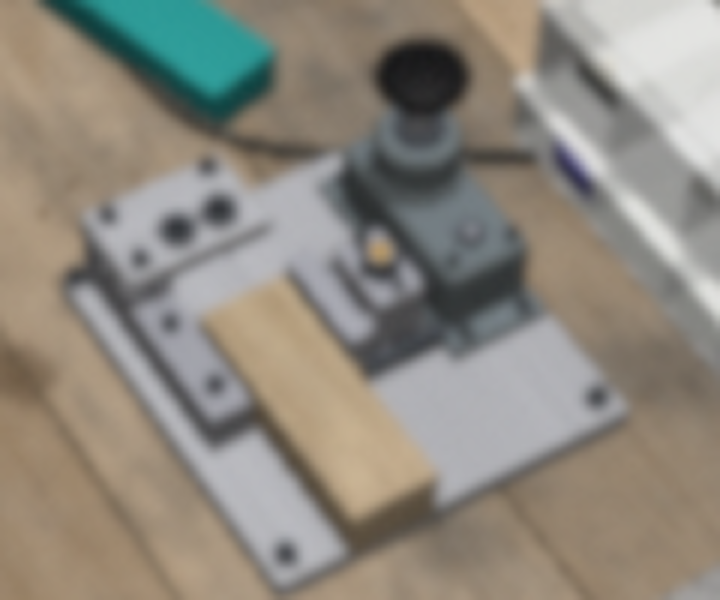

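```bash
python3 - <<'E'
from h import *
f=lambda n,x,y,z:ray(n,*( (300+x/7,145+y/7) if n=="top" else (270+x/6,170+y/6)),z).round(1)
for nm,x,y,z in[("TL",70,103,14),("TR",485,103,14),("BR",494,488,14),("BL",80,492,14),("bTL",228,318,44),("bTR",505,318,44),("bBR",508,412,44),("bBL",230,415,44),("knob",196,128,128),("pin",274,238,62),("hole1",152,349,60),("hole2",152,398,60)]: print(nm,f("top",x,y,z))
print()
for nm,x,y,z in[("R",625,410,14),("B",280,590,14),("L",68,290,14),("bfarL",203,318,44),("bfarR",290,275,44),("bnR",435,482,44),("bnL",358,524,44),("knob",422,70,128),("pin",378,250,62),("h1",178,230,60),("h2",219,210,60)]: print(nm,f("scene",x,y,z))
t=np.load("top0.npz");c=cloud("top",t["d"])
for u,v in[(328,163),(339,178),(345,198),(365,180),(400,230),(322,195)]: print(u,v,c[v,u].round(1))
print(ctrl.camera_info("wrist"))
E
```

```text
TL [640.3  71.3  14. ]
TR [ 637.4 -127.8   14. ]
BR [ 452.8 -127.6   14. ]
BL [453.6  68.6  14. ]
bTL [532.6  -2.3  44. ]
bTR [ 530.7 -131.3   44. ]
bBR [ 486.8 -131.6   44. ]
bBL [487.3  -2.5  44. ]
knob [608.5  12.1 128. ]
pin [567.6 -23.7  62. ]
hole1 [517.2  33.2  60. ]
hole2 [494.6  33.5  60. ]

R [ 637.9 -127.2   14. ]
B [ 453.9 -130.6   14. ]
L [453.   60.8  14. ]
bfarL [487.7  -5.5  44. ]
bfarR [534.3  -4.   44. ]
bnR [ 529.7 -133.7   44. ]
bnL [ 489.5 -135.3   44. ]
knob [609.9   9.8 128. ]
pin [568.5 -23.9  62. ]
h1 [497.   33.3  60. ]
h2 [519.1  34.1  60. ]
328 163 [609.1  12.1 129.6]
339 178 [571.2 -23.4  59.1]
345 198 [506.8 -42.1  49. ]
365 180 [ 568.9 -111.8   14.4]
400 230 [ 400.9 -226.3   -0.9]
322 195 [516.7  32.3  59.4]
{'intrinsics': array([[296.41191978,   0.        , 321.58290805],
       [  0.        , 296.41191978, 198.70131015],
       [  0.        ,   0.        ,   1.        ]]), 'T': array([[ 2.25693386e-01,  9.46068713e-01,  2.32414471e-01,
         6.32940825e+01],
       [ 9.74196966e-01, -2.18768917e-01, -5.55016379e-02,
         5.75093575e+02],
       [-1.66330094e-03,  2.38943825e-01, -9.71031967e-01,
         3.84193638e+02],
       [ 0.00000000e+00,  0.00000000e+00,  0.00000000e+00,
         1.00000000e+00]])}
```

The blank I want is the pale pine piece at top (350,197), scene (322,238). Possible look-alikes are the turquoise bar at (275,181), the red bar at (287,240), and brown offcuts at (435,234), (410,140) and (415,207). The close crop confirms the pale one lies in the jig. Measured heights and sizes agree with the description: blank 129 x 44 mm, knob z 129, origin about (523,-23) with yaw about 0.

```bash
cat >> h.py <<'E'
from scipy.spatial.transform import Rotation as R
def st():
    s=ctrl.observe();print("t",round(s["time"],2),"p",s["position"].round(1),"f",s["ft_force"].round(1),"gap",round(s["finger_gap"],1));return s
def to(P,A=None):
    s=st();r=R.from_rotvec(s["orientation"])
    print("travel m",(r.inv().apply(np.array(P)-s["position"])/1000).round(4))
    if A is not None: print("rot deg",np.degrees((r.inv()*R.from_matrix(A)).as_rotvec()).round(2))
    return r
E
python3 - <<'E'
from h import *
s=ctrl.observe()
print(R.from_rotvec(s["orientation"]).as_matrix().round(3))
# tool y options
for ty in([0,1,0],[0,-1,0],[1,0,0],[-1,0,0]):
    x=np.array([0,0,-1.]);y=np.array(ty,float);to([509,-175,150],np.stack([x,y,np.cross(x,y)],1))
E
```

```text
[[-0.001  0.226  0.974]
 [-0.001  0.974 -0.226]
 [-1.    -0.002 -0.   ]]
t 0.1 p [129.7 559.7 204.7] f [-0.   0.6 -0.2] gap 93.9
travel m [ 0.0556 -0.63    0.5354]
rot deg [-13.05  -0.02   0.09]
t 0.1 p [129.7 559.7 204.7] f [-0.   0.6 -0.2] gap 93.9
travel m [ 0.0556 -0.63    0.5354]
rot deg [1.6695e+02 1.3000e-01 3.0000e-02]
t 0.1 p [129.7 559.7 204.7] f [-0.   0.6 -0.2] gap 93.9
travel m [ 0.0556 -0.63    0.5354]
rot deg [7.695e+01 5.000e-02 8.000e-02]
t 0.1 p [129.7 559.7 204.7] f [-0.   0.6 -0.2] gap 93.9
travel m [ 0.0556 -0.63    0.5354]
rot deg [-1.0305e+02 -9.0000e-02  5.0000e-02]
```

Emit:
send_rows(
  series=[
    {"travel":[0,-0.63,0.535],"delta_rot":[-13.05,0,0],"fingers":-1},
    {"travel":[0,-0.63,0.535],"delta_rot":[-13.05,0,0],"fingers":-1},
    {"travel":[0,-0.63,0.535],"delta_rot":[-13.05,0,0],"fingers":-1},
    {"travel":[0,-0.63,0.535],"delta_rot":[-13.05,0,0],"fingers":-1},
    {"travel":[0,-0.63,0.535],"delta_rot":[-13.05,0,0],"fingers":-1},
    {"travel":[0,-0.63,0.535],"delta_rot":[-13.05,0,0],"fingers":-1},
    {"travel":[0,-0.63,0.535],"delta_rot":[-13.05,0,0],"fingers":-1},
    {"travel":[0,-0.63,0.535],"delta_rot":[-13.05,0,0],"fingers":-1},
  ],
  squeeze=20,
)

```text
time: 0.9
position: [313.4, 202.8, 205.4]
orientation: [-0.0, 1.57, 0.001]
ft_force: [0.8, 0.6, -0.3]
finger_gap: 33.1
```

```bash
python3 - <<'E'
from h import *
x=np.array([0,0,-1.]);y=np.array([0,1.,0]);to([509,-175,205],np.stack([x,y,np.cross(x,y)],1))
E
```

```text
t 0.9 p [313.4 202.8 205.4] f [ 0.8  0.6 -0.3] gap 33.1
travel m [ 0.0004 -0.378   0.1953]
rot deg [ 0.04  0.02 -0.01]
```

Emit:
send_rows(
  series=[
    {"travel":[0,-0.378,0.195],"delta_rot":[0,0,0],"fingers":-1},
    {"travel":[0,-0.378,0.195],"delta_rot":[0,0,0],"fingers":-1},
    {"travel":[0,-0.378,0.195],"delta_rot":[0,0,0],"fingers":-1},
    {"travel":[0,-0.378,0.195],"delta_rot":[0,0,0],"fingers":-1},
    {"travel":[0,-0.378,0.195],"delta_rot":[0,0,0],"fingers":-1},
    {"travel":[0,-0.378,0.195],"delta_rot":[0,0,0],"fingers":-1},
    {"travel":[0,-0.378,0.195],"delta_rot":[0,0,0],"fingers":-1},
    {"travel":[0,-0.378,0.195],"delta_rot":[0,0,0],"fingers":-1},
  ],
)

```text
time: 1.7
position: [496.9, -152.8, 205.1]
orientation: [0.001, 1.571, -0.0]
ft_force: [0.9, 0.7, 0.0]
finger_gap: 0.3
```

```bash
python3 - <<'E'
from h import *
to([509,-175,29])
p,d=ctrl.grab_frame("wrist");cv2.imwrite("pics/w1.png",p[:,:,::-1])
E
```

```text
t 1.7 p [ 496.9 -152.8  205.1] f [0.9 0.7 0. ] gap 0.3
travel m [ 0.1761 -0.0223  0.0122]
```

View pics/w1.png

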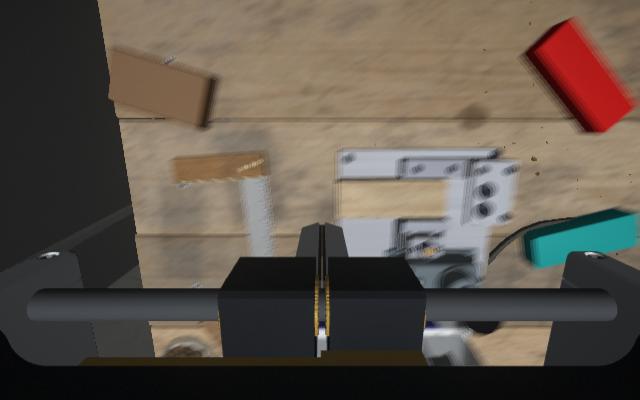

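```bash
python3 - <<'E'
from h import *
to([509,-162,28])
E
```

```text
t 1.75 p [ 501.6 -160.7  204.7] f [ 4.1 -5.1  1.5] gap 0.2
travel m [0.1767 0.     0.0067]
```

Emit:
send_rows(
  series=[
    {"travel":[0,0,0],"delta_rot":[0,0,0],"fingers":-1},
    {"travel":[0.05,0,0],"delta_rot":[0,0,0],"fingers":-1},
    {"travel":[0.05,0,0],"delta_rot":[0,0,0],"fingers":-1},
    {"travel":[0.05,0,0],"delta_rot":[0,0,0],"fingers":-1},
  ],
)

```text
time: 2.15
position: [495.5, -149.3, 155.3]
orientation: [0.0, 1.573, 0.002]
ft_force: [0.0, -0.3, 0.1]
finger_gap: 0.6
```

```bash
python3 - <<'E'
from h import *
to([509,-165,27])
E
```

```text
t 2.15 p [ 495.5 -149.3  155.3] f [ 0.  -0.3  0.1] gap 0.6
travel m [ 0.1282 -0.0159  0.0138]
```

Emit:
send_rows(
  series=[
    {"travel":[0.01,-0.016,0.014],"delta_rot":[0,0,0],"fingers":-1},
    {"travel":[0.05,-0.016,0.014],"delta_rot":[0,0,0],"fingers":-1},
    {"travel":[0.09,-0.016,0.014],"delta_rot":[0,0,0],"fingers":-1},
    {"travel":[0.128,-0.016,0.014],"delta_rot":[0,0,0],"fingers":-1},
    {"travel":[0.128,-0.016,0.014],"delta_rot":[0,0,0],"fingers":-1},
    {"travel":[0.128,-0.016,0.014],"delta_rot":[0,0,0],"fingers":-1},
  ],
)

```text
time: 2.75
position: [512.0, -166.9, 29.3]
orientation: [-0.001, 1.569, -0.0]
ft_force: [1.4, -0.4, 0.8]
finger_gap: 0.7
```

```bash
python3 - <<'E'
from h import *
to([509,-95,27])
p,d=ctrl.grab_frame("wrist");cv2.imwrite("pics/w2.png",p[:,:,::-1])
E
```

```text
t 2.75 p [ 512.  -166.9   29.3] f [ 1.4 -0.4  0.8] gap 0.7
travel m [ 0.0022  0.0719 -0.003 ]
```

View pics/w2.png

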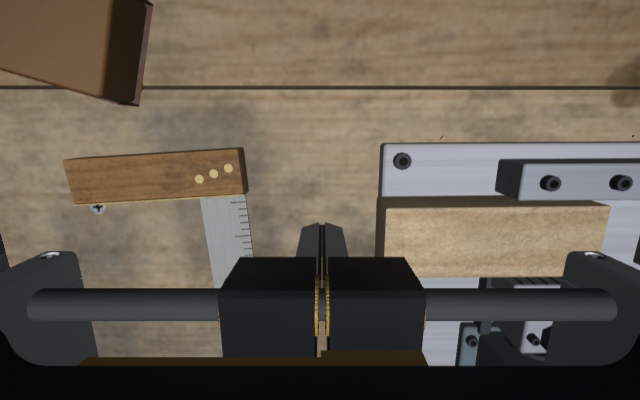

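Emit:
send_rows(
  series=[
    {"travel":[0.002,0.008,-0.002],"delta_rot":[0,0,0],"fingers":-1},
    {"travel":[0.002,0.015,-0.002],"delta_rot":[0,0,0],"fingers":-1},
    {"travel":[0.002,0.022,-0.002],"delta_rot":[0,0,0],"fingers":-1},
    {"travel":[0.002,0.029,-0.002],"delta_rot":[0,0,0],"fingers":-1},
    {"travel":[0.002,0.036,-0.002],"delta_rot":[0,0,0],"fingers":-1},
    {"travel":[0.002,0.043,-0.002],"delta_rot":[0,0,0],"fingers":-1},
    {"travel":[0.002,0.05,-0.002],"delta_rot":[0,0,0],"fingers":-1},
    {"travel":[0.002,0.056,-0.002],"delta_rot":[0,0,0],"fingers":-1},
  ],
)

```text
time: 3.6
position: [508.6, -110.1, 25.4]
orientation: [-0.0, 1.571, 0.0]
ft_force: [-0.4, -0.2, 0.2]
finger_gap: 0.6
```

```bash
python3 - <<'E'
from h import *
to([509,-91,27])
p,d=ctrl.grab_frame("wrist");cv2.imwrite("pics/w3.png",p[:,:,::-1])
p,d=ctrl.grab_frame("top");cv2.imwrite("pics/t3.png",cv2.resize(p[145:225,300:385],None,fx=7,fy=7,interpolation=2)[:,:,::-1])
E
```

```text
t 3.6 p [ 508.6 -110.1   25.4] f [-0.4 -0.2  0.2] gap 0.6
travel m [-0.0016  0.0191  0.0004]
```

View pics/w3.png

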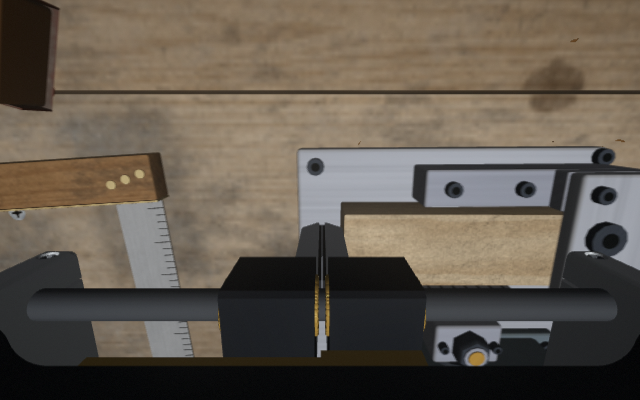

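View pics/t3.png

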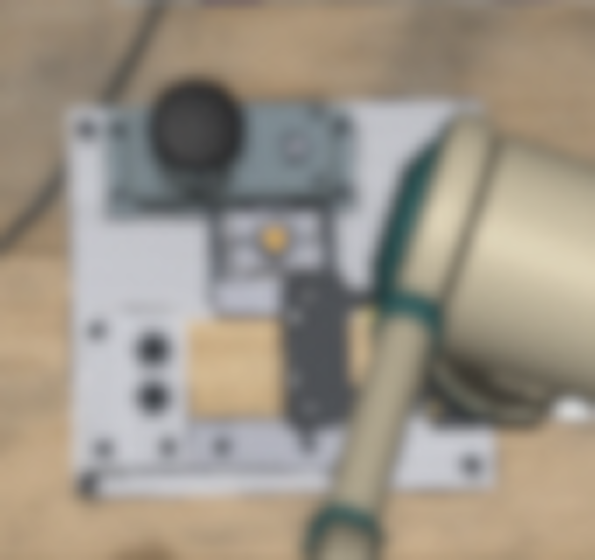

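Emit:
send_rows(
  series=[
    {"travel":[0,0.004,0],"delta_rot":[0,0,0],"fingers":-1},
    {"travel":[0,0.008,0],"delta_rot":[0,0,0],"fingers":-1},
    {"travel":[0,0.011,0],"delta_rot":[0,0,0],"fingers":-1},
    {"travel":[0,0.013,0],"delta_rot":[0,0,0],"fingers":-1},
    {"travel":[0,0.015,0],"delta_rot":[0,0,0],"fingers":-1},
    {"travel":[0,0.015,0],"delta_rot":[0,0,0],"fingers":-1},
  ],
)

```text
time: 4.3
position: [508.6, -95.6, 25.4]
orientation: [0.0, 1.571, 0.0]
ft_force: [0.1, -0.2, 0.5]
finger_gap: 0.6
```

Emit:
send_rows(
  series=[
    {"travel":[0,0.0015,0],"delta_rot":[0,0,0],"fingers":-1},
    {"travel":[0,0.003,0],"delta_rot":[0,0,0],"fingers":-1},
    {"travel":[0,0.003,0],"delta_rot":[0,0,0],"fingers":-1},
  ],
)

```text
time: 4.6
position: [508.6, -92.6, 25.5]
orientation: [0.0, 1.571, 0.0]
ft_force: [1.0, 0.6, -0.5]
finger_gap: 0.4
```

Emit:
send_rows(
  series=[
    {"travel":[0,0.001,0],"delta_rot":[0,0,0],"fingers":-1},
    {"travel":[0,0.002,0],"delta_rot":[0,0,0],"fingers":-1},
    {"travel":[0,0.002,0],"delta_rot":[0,0,0],"fingers":-1},
  ],
)

```text
time: 4.9
position: [508.6, -90.7, 25.4]
orientation: [0.0, 1.571, 0.0]
ft_force: [0.4, 1.4, -0.9]
finger_gap: 0.6
```

Emit:
send_rows(
  series=[
    {"travel":[0,0.001,0],"delta_rot":[0,0,0],"fingers":-1},
    {"travel":[0,0.002,0],"delta_rot":[0,0,0],"fingers":-1},
    {"travel":[0,0.002,0],"delta_rot":[0,0,0],"fingers":-1},
  ],
)

```text
time: 5.2
position: [508.9, -89.1, 25.5]
orientation: [-0.001, 1.57, -0.0]
ft_force: [0.2, -1.9, -0.3]
finger_gap: 0.6
```

```bash
python3 - <<'E'
from h import *
st()
p,d=ctrl.grab_frame("wrist");cv2.imwrite("pics/w4.png",p[:,:,::-1]);i=ctrl.camera_info("wrist");np.savez("w4.npz",p=p,K=i["intrinsics"],T=i["T"])
E
```

```text
t 5.2 p [508.9 -89.1  25.5] f [ 0.2 -1.9 -0.3] gap 0.6
```

View pics/w4.png

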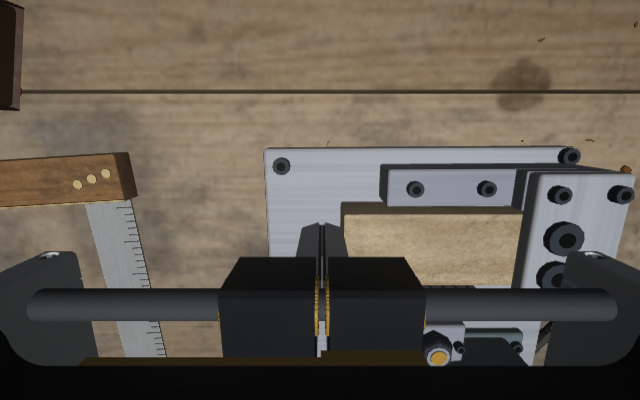

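```bash
python3 - <<'E'
from h import *
w=np.load("w4.npz");i=dict(intrinsics=w["K"],T=w["T"])
for u,v,z in[(343,216,44),(343,207,14),(265,200,14),(266,150,14),(571,147,14),(380,164,40),(387,206,40)]: print(u,v,ray("w",u,v,z,i).round(1))
cv2.imwrite("pics/w4c.png",cv2.resize(w["p"][140:300,255:415],None,fx=3.7,fy=3.7,interpolation=2)[:,:,::-1])
E
```

```text
343 216 [490.3 -77.4  44. ]
343 207 [493.3 -75.2  14. ]
265 200 [ 488.5 -127.1   14. ]
266 150 [ 455.7 -125.    14. ]
571 147 [453.7  69.   14. ]
380 164 [461.3 -57.   40. ]
387 206 [485.5 -51.8  40. ]
```

View pics/w4c.png

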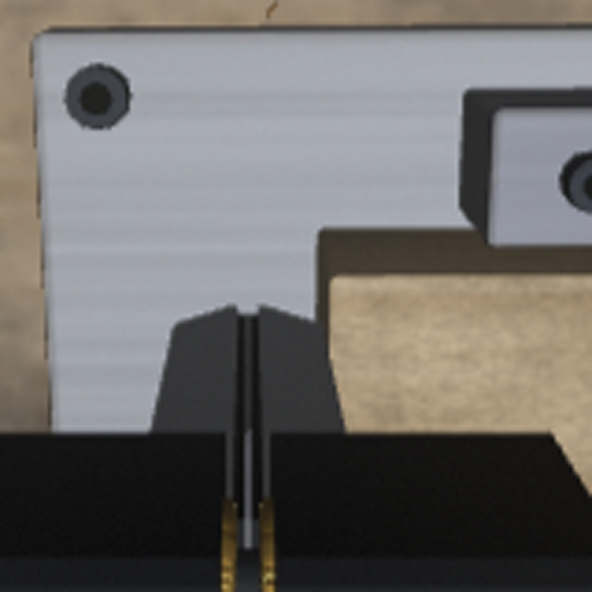

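Emit:
send_rows(
  series=[
    {"travel":[0,0.001,0],"delta_rot":[0,0,0],"fingers":-1},
    {"travel":[0,0.002,0],"delta_rot":[0,0,0],"fingers":-1},
    {"travel":[0,0.002,0],"delta_rot":[0,0,0],"fingers":-1},
  ],
)

```text
time: 5.55
position: [509.5, -89.0, 25.8]
orientation: [-0.005, 1.569, -0.002]
ft_force: [-0.7, -6.9, -0.2]
finger_gap: 0.8
```

Emit:
send_rows(
  series=[
    {"travel":[0,0.0015,0],"delta_rot":[0,0,0],"fingers":-1},
    {"travel":[0,0.002,0],"delta_rot":[0,0,0],"fingers":-1},
    {"travel":[0,0.002,0],"delta_rot":[0,0,0],"fingers":-1},
  ],
)

```text
time: 5.85
position: [509.7, -89.0, 26.0]
orientation: [-0.008, 1.569, -0.003]
ft_force: [-0.6, -12.5, -0.1]
finger_gap: 0.5
```

Emit:
send_rows(
  series=[
    {"travel":[0,-0.004,0],"delta_rot":[0,0,0],"fingers":-1},
    {"travel":[0,-0.012,0],"delta_rot":[0,0,0],"fingers":-1},
    {"travel":[0,-0.025,0],"delta_rot":[0,0,0],"fingers":-1},
    {"travel":[-0.04,-0.03,0],"delta_rot":[0,0,0],"fingers":-1},
    {"travel":[-0.085,-0.03,0],"delta_rot":[0,0,0],"fingers":-1},
    {"travel":[-0.13,-0.03,0],"delta_rot":[0,0,0],"fingers":-1},
    {"travel":[-0.155,-0.03,0],"delta_rot":[0,0,0],"fingers":-1},
    {"travel":[-0.155,-0.03,0],"delta_rot":[0,0,0],"fingers":-1},
  ],
)

```text
time: 6.65
position: [511.1, -116.1, 184.4]
orientation: [-0.002, 1.563, -0.002]
ft_force: [0.7, 0.3, 0.1]
finger_gap: 0.6
```

```bash
python3 - <<'E'
from h import *
to([609,11,160])
p,d=ctrl.grab_frame("wrist");cv2.imwrite("pics/w5.png",p[:,:,::-1]);i=ctrl.camera_info("wrist");np.savez("w5.npz",p=p,d=d,K=i["intrinsics"],T=i["T"])
E
```

```text
t 6.65 p [ 511.1 -116.1  184.4] f [0.7 0.3 0.1] gap 0.6
travel m [0.0249 0.1272 0.0976]
```

View pics/w5.png

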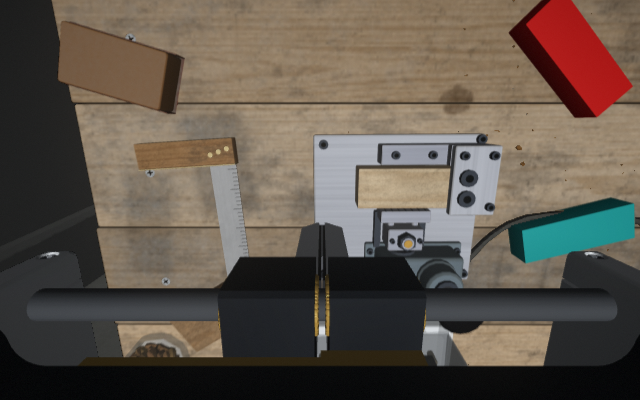

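Emit:
send_rows(
  series=[
    {"travel":[0,0.04,0.03],"delta_rot":[0,0,0],"fingers":-1},
    {"travel":[0,0.08,0.062],"delta_rot":[0,0,0],"fingers":-1},
    {"travel":[0,0.115,0.09],"delta_rot":[0,0,0],"fingers":-1},
    {"travel":[0,0.127,0.098],"delta_rot":[0,0,0],"fingers":-1},
    {"travel":[0.02,0.127,0.098],"delta_rot":[0,0,0],"fingers":-1},
    {"travel":[0.03,0.127,0.098],"delta_rot":[0,0,0],"fingers":-1},
    {"travel":[0.03,0.127,0.098],"delta_rot":[0,0,0],"fingers":-1},
    {"travel":[0.03,0.127,0.098],"delta_rot":[0,0,0],"fingers":-1},
  ],
)

```text
time: 7.5
position: [605.8, 11.5, 149.8]
orientation: [0.001, 1.573, -0.001]
ft_force: [-0.2, -0.4, 0.1]
finger_gap: 0.0
```

```bash
python3 - <<'E'
from h import *
to([609,11,128])
for n,b in(("top",(120,220,290,390)),("scene",(140,260,260,400))):
    p,d=ctrl.grab_frame(n);a=p[b[0]:b[1],b[2]:b[3]];cv2.imwrite(f"pics/{n}5.png",cv2.resize(a,None,fx=5,fy=5,interpolation=2)[:,:,::-1])
E
```

```text
t 7.5 p [605.8  11.5 149.8] f [-0.2 -0.4  0.1] gap 0.0
travel m [ 0.0218 -0.0005  0.0032]
```

View pics/scene5.png

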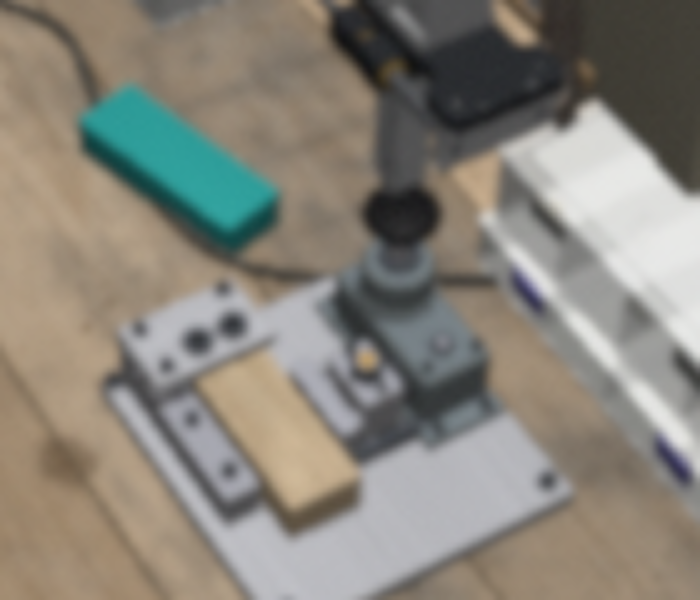

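View pics/top5.png

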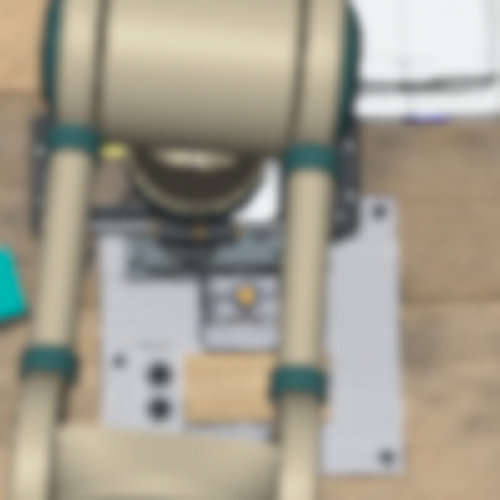

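Emit:
send_rows(
  series=[
    {"travel":[0.01,0,0.003],"delta_rot":[0,0,0],"fingers":-1},
    {"travel":[0.018,0,0.003],"delta_rot":[0,0,0],"fingers":-1},
    {"travel":[0.024,0,0.003],"delta_rot":[0,0,0],"fingers":-1},
    {"travel":[0.03,0,0.003],"delta_rot":[0,0,0],"fingers":-1},
    {"travel":[0.036,0,0.003],"delta_rot":[0,0,0],"fingers":-1},
    {"travel":[0.04,0,0.003],"delta_rot":[0,0,0],"fingers":-1},
    {"travel":[0.04,0,0.003],"delta_rot":[0,0,0],"fingers":-1},
  ],
)

```text
time: 8.3
position: [609.6, 12.0, 111.7]
orientation: [-0.0, 1.57, -0.0]
ft_force: [-1.9, -0.2, 8.7]
finger_gap: 0.6
```

Emit:
send_rows(
  series=[
    {"travel":[0.002,0,0],"delta_rot":[0,0,0],"fingers":-1},
    {"travel":[0.004,0,0],"delta_rot":[0,0,0],"fingers":-1},
    {"travel":[0.004,0,0],"delta_rot":[0,0,0],"fingers":-1},
  ],
)

```text
time: 8.6
position: [609.6, 12.0, 108.3]
orientation: [-0.001, 1.57, -0.0]
ft_force: [-3.2, 0.1, 10.7]
finger_gap: 0.6
```

Emit:
send_rows(
  series=[
    {"travel":[0.001,0,0],"delta_rot":[0,0,0],"fingers":-1},
    {"travel":[0.002,0,0],"delta_rot":[0,0,0],"fingers":-1},
    {"travel":[0.002,0,0],"delta_rot":[0,0,0],"fingers":-1},
  ],
)

```text
time: 8.9
position: [609.6, 12.0, 106.6]
orientation: [-0.001, 1.569, -0.0]
ft_force: [-3.3, -1.5, 11.9]
finger_gap: 0.4
```

Emit:
send_rows(
  series=[
    {"travel":[0.001,0,0],"delta_rot":[0,0,0],"fingers":-1},
    {"travel":[0.0015,0,0],"delta_rot":[0,0,0],"fingers":-1},
    {"travel":[0.0015,0,0],"delta_rot":[0,0,0],"fingers":-1},
  ],
)

```text
time: 9.2
position: [609.7, 12.0, 106.5]
orientation: [-0.001, 1.569, -0.0]
ft_force: [-5.9, 0.2, 19.4]
finger_gap: 0.3
```

Emit:
send_rows(
  series=[
    {"travel":[-0.01,0,0],"delta_rot":[0,0,0],"fingers":-1},
    {"travel":[-0.02,0,0],"delta_rot":[0,0,0],"fingers":-1},
    {"travel":[-0.03,0,0],"delta_rot":[0,0,0],"fingers":-1},
    {"travel":[-0.03,0,0],"delta_rot":[0,0,0],"fingers":-1},
  ],
)

```text
time: 9.6
position: [610.5, 12.2, 134.1]
orientation: [0.0, 1.568, -0.0]
ft_force: [0.5, -1.1, -0.4]
finger_gap: 0.5
```

```bash
cat > look.py <<'E'
from h import *
import sys
st()
p,d=ctrl.grab_frame("scene");a=p[150:270,260:400];cv2.imwrite(f"pics/s{sys.argv[1]}.png",cv2.resize(a,None,fx=5,fy=5,interpolation=2)[:,:,::-1])
E
python3 look.py 6
```

```text
t 9.6 p [610.5  12.2 134.1] f [ 0.5 -1.1 -0.4] gap 0.5
```

View pics/s6.png

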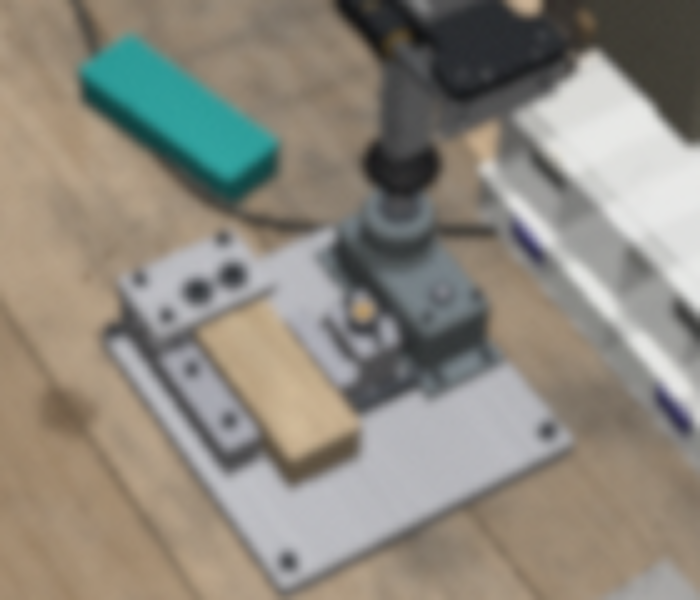

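Emit:
send_rows(
  series=[
    {"travel":[0.01,0,0],"delta_rot":[0,0,0],"fingers":-1},
    {"travel":[0.02,0,0],"delta_rot":[0,0,0],"fingers":-1},
    {"travel":[0.027,0,0],"delta_rot":[0,0,0],"fingers":-1},
    {"travel":[0.03,0,0],"delta_rot":[0,0,0],"fingers":-1},
    {"travel":[0.03,0,0],"delta_rot":[0,0,0],"fingers":-1},
    {"travel":[0.03,0,0],"delta_rot":[0,0,0],"fingers":-1},
  ],
)

```text
time: 10.25
position: [610.8, 12.2, 106.5]
orientation: [-0.0, 1.566, -0.0]
ft_force: [-4.2, 0.1, 22.4]
finger_gap: 0.6
```

Emit:
send_rows(
  series=[
    {"travel":[-0.01,0,0],"delta_rot":[0,0,0],"fingers":-1},
    {"travel":[-0.02,0,0],"delta_rot":[0,0,0],"fingers":-1},
    {"travel":[-0.03,0,0],"delta_rot":[0,0,0],"fingers":-1},
    {"travel":[-0.03,0,0],"delta_rot":[0,0,0],"fingers":-1},
  ],
)

```text
time: 10.65
position: [609.7, 12.2, 133.4]
orientation: [0.0, 1.57, -0.0]
ft_force: [-0.4, 0.3, 0.0]
finger_gap: 0.3
```

```bash
python3 look.py 7
```

```text
t 10.65 p [609.7  12.2 133.4] f [-0.4  0.3  0. ] gap 0.3
```

View pics/s7.png

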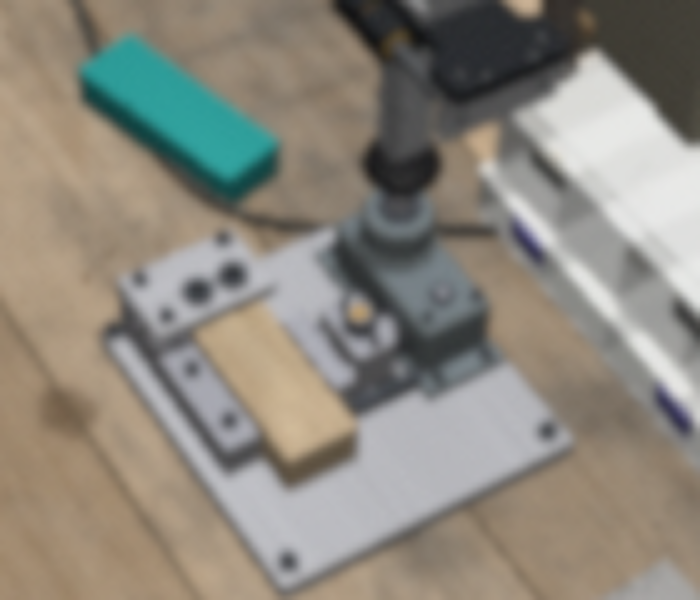

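Emit:
send_rows(
  series=[
    {"travel":[0.01,0,0],"delta_rot":[0,0,0],"fingers":-1},
    {"travel":[0.02,0,0],"delta_rot":[0,0,0],"fingers":-1},
    {"travel":[0.027,0,0],"delta_rot":[0,0,0],"fingers":-1},
    {"travel":[0.03,0,0],"delta_rot":[0,0,0],"fingers":-1},
    {"travel":[0.03,0,0],"delta_rot":[0,0,0],"fingers":-1},
    {"travel":[0.03,0,0],"delta_rot":[0,0,0],"fingers":-1},
  ],
)

```text
time: 11.3
position: [610.3, 12.1, 106.5]
orientation: [-0.0, 1.567, -0.0]
ft_force: [-4.0, 0.3, 22.9]
finger_gap: 0.5
```

Emit:
send_rows(
  series=[
    {"travel":[-0.01,0,0],"delta_rot":[0,0,0],"fingers":-1},
    {"travel":[-0.02,0,0],"delta_rot":[0,0,0],"fingers":-1},
    {"travel":[-0.03,0,0],"delta_rot":[0,0,0],"fingers":-1},
    {"travel":[-0.03,0,0],"delta_rot":[0,0,0],"fingers":-1},
  ],
)

```text
time: 11.7
position: [609.7, 12.2, 133.4]
orientation: [0.0, 1.57, 0.0]
ft_force: [0.5, -0.4, -0.9]
finger_gap: 0.6
```

Emit:
send_rows(
  series=[
    {"travel":[0.01,0,0],"delta_rot":[0,0,0],"fingers":-1},
    {"travel":[0.02,0,0],"delta_rot":[0,0,0],"fingers":-1},
    {"travel":[0.027,0,0],"delta_rot":[0,0,0],"fingers":-1},
    {"travel":[0.03,0,0],"delta_rot":[0,0,0],"fingers":-1},
    {"travel":[0.03,0,0],"delta_rot":[0,0,0],"fingers":-1},
    {"travel":[0.03,0,0],"delta_rot":[0,0,0],"fingers":-1},
  ],
)

```text
time: 12.3
position: [610.6, 12.1, 106.4]
orientation: [-0.0, 1.567, -0.0]
ft_force: [-4.0, 0.6, 23.3]
finger_gap: 0.5
```

Emit:
send_rows(
  series=[
    {"travel":[-0.01,0,0],"delta_rot":[0,0,0],"fingers":-1},
    {"travel":[-0.02,0,0],"delta_rot":[0,0,0],"fingers":-1},
    {"travel":[-0.03,0,0],"delta_rot":[0,0,0],"fingers":-1},
    {"travel":[-0.03,0,0],"delta_rot":[0,0,0],"fingers":-1},
  ],
)

```text
time: 12.7
position: [609.5, 12.2, 133.2]
orientation: [0.0, 1.571, 0.0]
ft_force: [-0.3, -0.6, -0.6]
finger_gap: 0.8
```

```bash
python3 look.py 8
```

```text
t 12.7 p [609.5  12.2 133.2] f [-0.3 -0.6 -0.6] gap 0.8
```

View pics/s8.png

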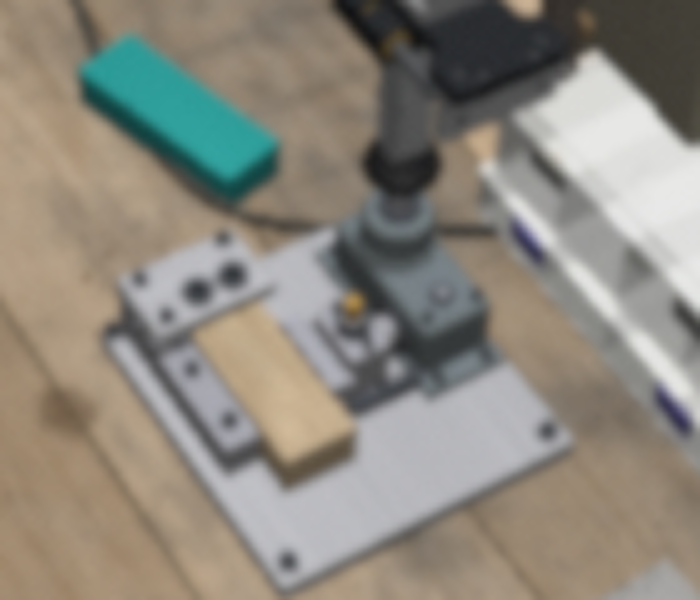

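Pin is rising (crop (352,303)). More strokes.

Emit:
send_rows(
  series=[
    {"travel":[0.01,0,0],"delta_rot":[0,0,0],"fingers":-1},
    {"travel":[0.02,0,0],"delta_rot":[0,0,0],"fingers":-1},
    {"travel":[0.027,0,0],"delta_rot":[0,0,0],"fingers":-1},
    {"travel":[0.03,0,0],"delta_rot":[0,0,0],"fingers":-1},
    {"travel":[0.03,0,0],"delta_rot":[0,0,0],"fingers":-1},
    {"travel":[0.03,0,0],"delta_rot":[0,0,0],"fingers":-1},
  ],
)

```text
time: 13.35
position: [610.2, 12.2, 106.5]
orientation: [-0.0, 1.568, -0.0]
ft_force: [-6.0, 1.0, 22.6]
finger_gap: 0.6
```

Emit:
send_rows(
  series=[
    {"travel":[-0.01,0,0],"delta_rot":[0,0,0],"fingers":-1},
    {"travel":[-0.02,0,0],"delta_rot":[0,0,0],"fingers":-1},
    {"travel":[-0.03,0,0],"delta_rot":[0,0,0],"fingers":-1},
    {"travel":[-0.03,0,0],"delta_rot":[0,0,0],"fingers":-1},
  ],
)

```text
time: 13.75
position: [609.8, 12.2, 133.2]
orientation: [0.0, 1.57, 0.0]
ft_force: [-0.9, -0.2, -0.0]
finger_gap: 0.4
```

```bash
python3 look.py 9
```

```text
t 13.75 p [609.8  12.2 133.2] f [-0.9 -0.2 -0. ] gap 0.4
```

Emit:
send_rows(
  series=[
    {"travel":[0.01,0,0],"delta_rot":[0,0,0],"fingers":-1},
    {"travel":[0.02,0,0],"delta_rot":[0,0,0],"fingers":-1},
    {"travel":[0.027,0,0],"delta_rot":[0,0,0],"fingers":-1},
    {"travel":[0.03,0,0],"delta_rot":[0,0,0],"fingers":-1},
    {"travel":[0.03,0,0],"delta_rot":[0,0,0],"fingers":-1},
    {"travel":[0.03,0,0],"delta_rot":[0,0,0],"fingers":-1},
  ],
)

```text
time: 14.4
position: [610.3, 12.2, 107.6]
orientation: [-0.0, 1.567, -0.0]
ft_force: [-6.4, 0.2, 29.6]
finger_gap: 0.6
```

Emit:
send_rows(
  series=[
    {"travel":[-0.01,0,0],"delta_rot":[0,0,0],"fingers":-1},
    {"travel":[-0.02,0,0],"delta_rot":[0,0,0],"fingers":-1},
    {"travel":[-0.03,0,0],"delta_rot":[0,0,0],"fingers":-1},
    {"travel":[-0.03,0,0],"delta_rot":[0,0,0],"fingers":-1},
  ],
)

```text
time: 14.8
position: [609.7, 12.2, 132.9]
orientation: [0.0, 1.571, 0.0]
ft_force: [0.3, 0.4, -1.1]
finger_gap: 0.6
```

```bash
python3 look.py 10; python3 -c "
import cv2,numpy as np
cv2.imwrite('pics/cmp.png',np.hstack([cv2.resize(cv2.imread(f'pics/s{i}.png')[250:420,280:460],None,fx=1.4,fy=1.4) for i in (8,9,10)]))"
```

```text
t 14.8 p [609.7  12.2 132.9] f [ 0.3  0.4 -1.1] gap 0.6
```

View pics/cmp.png

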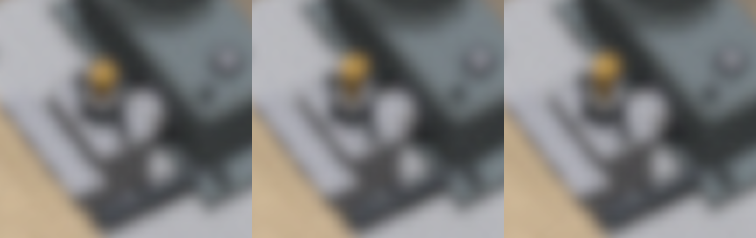

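Emit:
send_rows(
  series=[
    {"travel":[0.01,0,0],"delta_rot":[0,0,0],"fingers":-1},
    {"travel":[0.02,0,0],"delta_rot":[0,0,0],"fingers":-1},
    {"travel":[0.027,0,0],"delta_rot":[0,0,0],"fingers":-1},
    {"travel":[0.03,0,0],"delta_rot":[0,0,0],"fingers":-1},
    {"travel":[0.03,0,0],"delta_rot":[0,0,0],"fingers":-1},
    {"travel":[0.03,0,0],"delta_rot":[0,0,0],"fingers":-1},
    {"travel":[0.03,0,0],"delta_rot":[0,0,0],"fingers":-1},
  ],
)

```text
time: 15.55
position: [610.2, 12.2, 107.5]
orientation: [-0.0, 1.567, -0.0]
ft_force: [-7.0, 0.4, 28.4]
finger_gap: 0.5
```

Emit:
send_rows(
  series=[
    {"travel":[-0.01,0,0],"delta_rot":[0,0,0],"fingers":-1},
    {"travel":[-0.02,0,0],"delta_rot":[0,0,0],"fingers":-1},
    {"travel":[-0.04,0,0],"delta_rot":[0,0,0],"fingers":-1},
    {"travel":[-0.08,-0.03,-0.03],"delta_rot":[0,0,0],"fingers":-1},
    {"travel":[-0.08,-0.07,-0.07],"delta_rot":[0,0,0],"fingers":-1},
    {"travel":[-0.08,-0.11,-0.1],"delta_rot":[0,0,0],"fingers":-1},
    {"travel":[-0.08,-0.12,-0.1],"delta_rot":[0,0,0],"fingers":-1},
    {"travel":[-0.08,-0.12,-0.1],"delta_rot":[0,0,0],"fingers":-1},
  ],
)

```text
time: 16.35
position: [507.5, -109.7, 181.4]
orientation: [0.003, 1.574, -0.003]
ft_force: [-0.2, 0.4, -0.4]
finger_gap: 0.5
```

```bash
python3 - <<'E'
from h import *
st()
i=ctrl.camera_info("wrist")
p,d=ctrl.grab_frame("wrist");cv2.imwrite("pics/w11.png",p[:,:,::-1]);np.savez("w11.npz",p=p,d=d,K=i["intrinsics"],T=i["T"])
for n in("top","scene"):
    p,d=ctrl.grab_frame(n);np.savez(f"{n}11.npz",p=p,d=d)
cv2.imwrite("pics/s11.png",cv2.resize(p[150:270,260:400],None,fx=5,fy=5,interpolation=2)[:,:,::-1])
E
```

```text
t 16.35 p [ 507.5 -109.7  181.4] f [-0.2  0.4 -0.4] gap 0.5
```

View pics/w11.png

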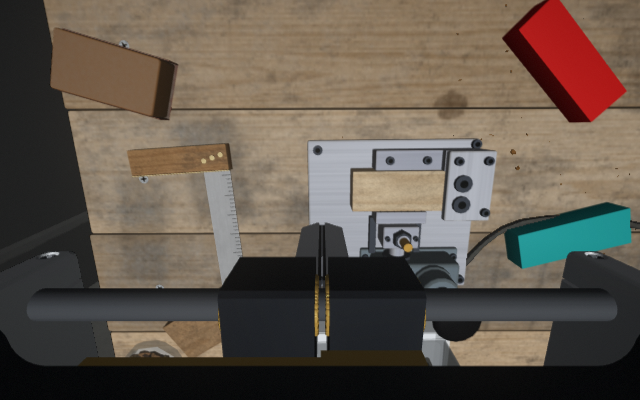

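View pics/s11.png

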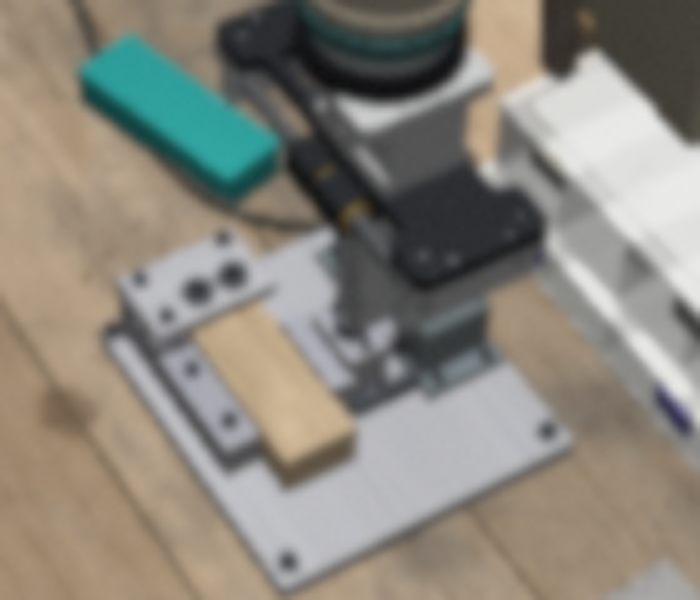

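```bash
python3 - <<'E'
from h import *
w=np.load("w11.npz");K,T=w["K"],w["T"];p=w["p"];d=w["d"]
h=cv2.cvtColor(p,cv2.COLOR_RGB2HSV)
m=(h[...,0]>12)&(h[...,0]<30)&(h[...,1]>130)&(h[...,2]>90);m[:225]=0;m[255:]=0;m[:,:390]=0;m[:,425:]=0
ys,xs=np.nonzero(m);print(len(xs),xs.mean(),ys.mean(),xs.min(),xs.max(),ys.min(),ys.max())
P=[]
for u,v in zip(xs,ys):
    q=np.array([(u-K[0,2])/K[0,0],(v-K[1,2])/K[1,1],1])*d[v,u];P.append(T[:3,:3]@q+T[:3,3])
P=np.array(P);print(np.sort(P[:,2]).round(0)[::4]);print(P[P[:,2]>np.percentile(P[:,2],50)].mean(0))
cv2.imwrite("pics/w11c.png",cv2.resize(p[195:275,340:440],None,fx=7,fy=7,interpolation=2)[:,:,::-1])
def up(u,v,z):
    q=np.array([(u-K[0,2])/K[0,0],(v-K[1,2])/K[1,1],1])*z;return (T[:3,:3]@q+T[:3,3]).round(1)
for n,u,v in[("plate",330,200),("blank",400,190),("bush",455,195),("boss",400,240),("slide",393,218)]: print(n,up(u,v,d[v,u]))
# scene s10 raw unavailable: pixel in crop /5
print("scene ray at 78:",ray("scene",260+352/5,150+298/5,78))
E
```

```text
62 407.38709677419354 247.2258064516129 403 412 243 251
[21. 22. 77. 78. 78. 78. 78. 78. 79. 79. 79. 79. 79. 80. 80. 80.]
[559.59621205 -22.61302085  79.28093361]
plate [ 525.9 -100.1   13.8]
blank [507.2 -24.7  45. ]
bush [509.6  29.   59.8]
boss [556.4 -27.5  67.3]
slide [538.  -31.5  48.5]
scene ray at 78: [558.8823403  -25.01148506  78.        ]
```

View pics/w11c.png

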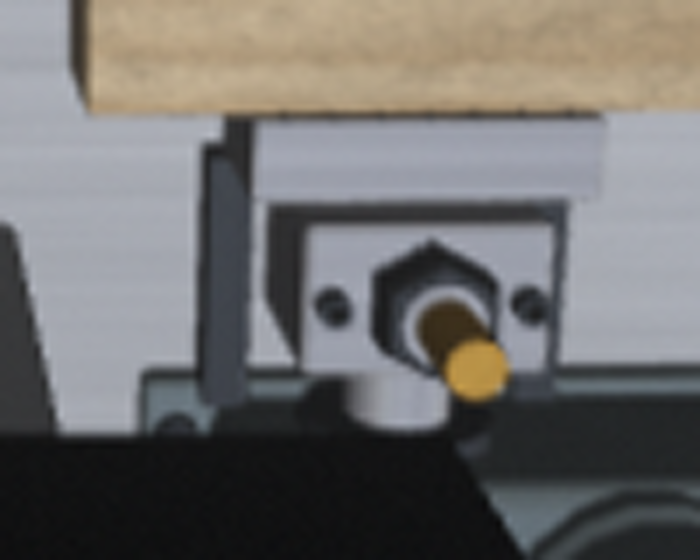

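Emit:
send_rows(
  series=[
    {"travel":[-0.04,-0.02,-0.02],"delta_rot":[0,0,0],"fingers":-1},
    {"travel":[-0.08,-0.05,-0.06],"delta_rot":[0,0,0],"fingers":-1},
    {"travel":[-0.1,-0.08,-0.1],"delta_rot":[0,0,0],"fingers":-1},
    {"travel":[-0.1,-0.11,-0.14],"delta_rot":[0,0,0],"fingers":-1},
    {"travel":[-0.1,-0.14,-0.18],"delta_rot":[0,0,0],"fingers":-1},
    {"travel":[-0.1,-0.14,-0.18],"delta_rot":[0,0,0],"fingers":-1},
    {"travel":[-0.1,-0.14,-0.18],"delta_rot":[0,0,0],"fingers":-1},
    {"travel":[-0.1,-0.14,-0.18],"delta_rot":[0,0,0],"fingers":-1},
  ],
)

```text
time: 17.3
position: [330.6, -247.2, 282.6]
orientation: [0.001, 1.57, 0.001]
ft_force: [0.2, 0.6, 0.2]
finger_gap: 0.4
```

```bash
python3 - <<'E'
from h import *
st()
p,d=ctrl.grab_frame("top");c=cloud("top",d)
cv2.imwrite("pics/t12.png",cv2.resize(p[145:225,300:385],None,fx=7,fy=7,interpolation=2)[:,:,::-1])
for u,v in[(328,163),(327,162),(339,178)]: print(u,v,c[v,u].round(1))
h=cv2.cvtColor(p,cv2.COLOR_RGB2HSV)
m=(h[...,1]>70)&(h[...,2]>120);m[:192]=0;m[204:]=0;m[:,:318]=0;m[:,365:]=0
ys,xs=np.nonzero(m);print(xs.min(),xs.max(),ys.min(),ys.max())
print("near end",ray("top",xs.max()+.5,197,44))
p,d=ctrl.grab_frame("scene")
cv2.imwrite("pics/s12.png",cv2.resize(p[150:270,260:400],None,fx=5,fy=5,interpolation=2)[:,:,::-1])
E
```

```text
t 17.3 p [ 330.6 -247.2  282.6] f [0.2 0.6 0.2] gap 0.4
328 163 [609.1  12.1 129.4]
327 162 [613.1  15.1 124.6]
339 178 [573.8 -24.2  38.5]
328 354 192 203
near end [510.03627116 -73.3523712   44.        ]
```

View pics/t12.png

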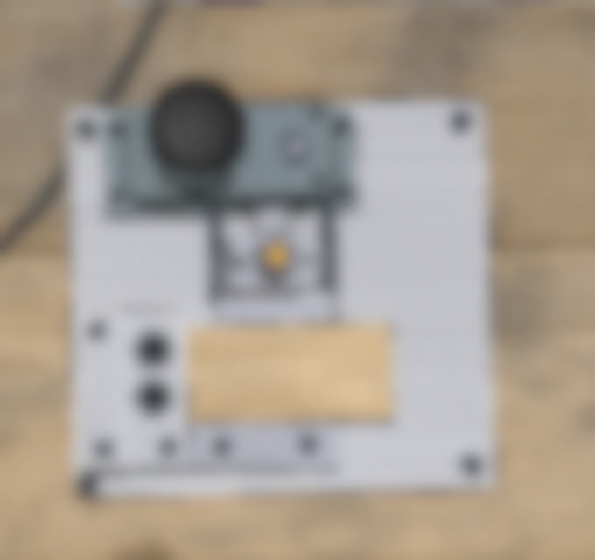

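View pics/s12.png

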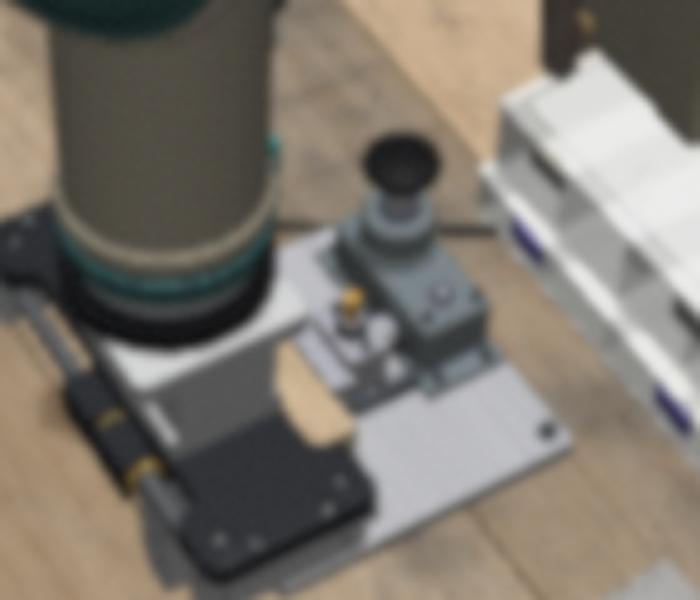

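```bash
python3 - <<'E'
from h import *
w=np.load("w11.npz");i=dict(intrinsics=w["K"],T=w["T"])
p=w["p"]
g=cv2.cvtColor(p,cv2.COLOR_RGB2HSV)
print(g[195,345:360,1],g[195,300:316,1])
for u,v,z in[(352.8,195,44),(308.3,195,14),(443,160,60),(450,195,60)]: print(u,ray("w",u,v,z,i).round(1))
print("top",ray("top",300+394/7,197,44).round(1), ray("top",300+490/7,197,14).round(1))
E
```

```text
[15 16 16 17 11 31 57 71 68 68 68 67 67 68 67] [56 51 51 53 57 57 55 56 24  8 15 16 14 16 14 16]
352.8 [512.9 -75.9  44. ]
308.3 [ 519.6 -126.2   14. ]
443 [473.1  13.   60. ]
450 [509.5  23.7  60. ]
top [510.  -79.2  44. ] [ 511.7 -127.2   14. ]
```

```bash
python3 - <<'E'
from h import *
print(ctrl.hand_in());st()
E
```

```text
the job is handed in; nothing more can be done
None
the job is handed in; nothing more can be done
```

The job is done and handed in, at about 17.4 s of the 51 s allowed. The blank is against the end stop, clamped in the jig, with the pin out and the plunger up.

- **Blank:** I pushed it flat along the channel with the closed fingers until it stopped moving at 12.5 N. Its free end should be 50 mm from the plate edge when seated. The wrist camera gives 50.3 mm and the top camera gives 48 mm, a 2 mm disagreement that I put down to calibration and blur.
- **Pump:** I gave it seven strokes, letting the plunger spring back each time. The first five bottomed at TCP z 106.5 mm. The last two stopped about 1 mm higher, at 28 to 30 N at the fingertips, and raised the pin no further, so I took them as slip strokes.
- **Final state:** The pin tip measures 78 to 79 mm, so it is fully out. The knob top is at 129 mm, so the plunger is up, and the jaw is closed on the blank. In the last pictures the arm is clear of the jig, and I steered clear of the pin and the other things on the bench.

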